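Lay the archive case down on the copy bed

TASK

Tip the tall black archive case over onto its side, away from the aluminium end stop, so that it lies flat on the blue copy bed with its label facing up and its foot end pushed snug and square against the stop. Let it down gently all the way - do not let it topple - by pushing and supporting it lightly with the fingers: never squeeze, lift or carry it. Leave the reel box, the loupe and the film spool where they are.

Things in the scene. Friction and masses are not known exactly. Their poses are not given: they have to be found in the camera images.
- bed: Copy bed, fixed: grey board 170 x 340 mm, blue felt top 8 mm above the desk. Origin: board's centre, on the desk. y runs along it towards the stop (within 0.3 rad of the robot's left), x across, z up. The end stop, an aluminium bar across the full width, has its inner face at y = +130 mm and its top 38 mm above the desk; felt runs from it to y = -166 mm.
- case: Black closed box, 110 wide (x), 38 thick (y), 200 mm high (z), 0.26-0.44 kg, even. Origin: centre of the underside (foot). Starts upright on the felt, label face (+y) to the stop, 5-22 mm off it, y within 0.08 rad of the bed's. Over-balances at 11 deg of lean. Laid right, y points up, z along the bed's -y, origin 19 mm above the felt and then against the stop. Slides on the felt at a few N.
- case_toe (a point): Middle of the lower edge of the case's front (-y) face, the edge that the case tips over towards the bed's -y; 19 mm from the case's origin along its -y. It stays down on the felt but may slide towards the stop while the case is let down.
- case_top (a point): Centre of the case's top end, 200 mm from its origin along its z.
- reel_box: Bystander: brown cardboard reel box with a blue band, 100 x 100 x 40 mm high, loose, standing beyond the bed (its far side from the robot). Origin: centre of its underside.
- loupe: Bystander: dark metal loupe, 44 mm across, 50 mm high, loose, also beyond the bed. Origin: centre of its underside.
- spool: Bystander: orange film spool lying flat, 84 mm across, 22 mm high, loose, on the robot's side of the bed. Origin: centre of its underside.

How it is judged:
By the outcome, as a careful person would: the job done as asked, in the order asked, and still so for the second after the job is handed in, with the robot touching nothing.
It also fails if it takes over 72 s, if anything falls off the work surface, if the arm or the gripper's body presses on something with over 40 N, if the wrist force passes 120 N, or if a joint passes its speed limit or range.

ROBOT

A 6-joint arm with a two-finger parallel gripper is mounted at the origin on the work surface. World frame = base frame: x ahead of the robot, y to its left, z up, the work surface at z = 0. Lengths are in m, angles in rad, forces in N, time in s.
With the tool pointing down it reaches from about 0.35 to 0.775 m from the base axis. Payload 5.5 kg.
Tool frame: the origin (TCP) lies at the very end of the fingers, on their centre line; the grasp point (between the pads) lies 19 mm behind it; z points along the fingers, y is the direction in which the jaws open and shut (so a half turn about z gives the same grasp; the last joint's range is limited). The gripper opens to 85 mm and grips with 20 to 120 N. Pads are 22 mm wide; open, the fingers measure 114 mm over their backs; the gripper's body (76 mm by 85 mm) begins 54 mm behind the grasp point. The pads swing forward as they close: fully open they stand 13 mm farther back than shut.
Start: joints at [0.961, 0.313, 0.046, 1.304, 0, 1.431], TCP at [0.26, 0.513, 0.231] pointing down, gripper open.
Joint ranges: [-2.76, 2.76], [-0.86, 1.69], [-1.03, 1.26], [-2.2, 2.34], [-1.47, 1.5], [-3.14, 3.14]. Speed limits (rad/s): [2.57, 2.57, 3.14, 3.14, 3.14, 3.14].

INTERFACE

Orientations are given as a 3x3 rotation matrix whose columns are the frame's x, y, z axes.
In Python, from workcell import move_to, movel, set_joints, grip, pause, ik, read_state, get_image, PlanningError, sign_off gives the robot as it stands. Calls block until the motion is done:
- move_to(position, orientation): joint-space move of the TCP to a pose.
- movel(position, orientation=None, vel=0.15): straight line of the TCP; orientation=None keeps the orientation; vel is the mean speed in m/s.
- set_joints(angles): joint-space move.
- grip(opening): opening from 0.0 (shut) to 1.0 (fully open); the grip force is fixed at half the most; returns when the fingers have stopped.
- pause(seconds).
- ik(position, orientation): joint angles nearest the present ones, or None.
- read_state(): the state.
- get_image(name): name is "scene" or "top"; returns a dict with "color" (384x512x3 uint8, red, green, blue), "fx", "fy", "cx", "cy" (pixels), "dist_coeffs" ([k1, k2, p1, p2, k3] as OpenCV has them; the pictures are not rectified), "extrinsics" (4x4, takes a point from camera to world coordinates). Camera axes: x right, y down, z forward; pixel columns grow to the right and rows downward; lengths in m; the calibration is good to about 2 mm. A picture is of the moment at which its call begins. There is no depth.
A pose or a line that the arm cannot do raises PlanningError and nothing moves.
- sign_off(): hands the job in, once; it reports no verdict.
The state is a dict: "t": time; "joint_positions": joint angles; "joint_vel": joint speeds; "joint_torque": joint torques, N m; "tcp_pos": TCP position; "ee_rot": TCP orientation; "force": force on the tool from outside, world axes, zero at the start; "ft_torque": the same for the moment, N m; "gripper_width": opening from 0.0 (shut) to 1.0 (fully open).
Only numpy, scipy, OpenCV 4.12 (cv2) and the standard library are available. Lean on these libraries where they do the work, as an engineer would, in place of code of your own. Each camera call takes 0.05 s, during which the arm holds its last target.

## Working session

There is one attempt and no reset: what is moved stays moved. The work goes in short steps, each a Python script; the robot and the scene stay as the last script left them, time stands still between calls to the robot, and variables do not carry over. Pictures are saved under pics/ and viewed, and the job is handed in when it is done.

```bash
mkdir -p pics; ls; python3 - <<'E'
from workcell import *
import cv2,numpy as np
s=read_state();print(s['t'],s['tcp_pos'],s['force'])
for n in ['scene','top']:
    im=get_image(n);cv2.imwrite(f'pics/{n}0.png',cv2.resize(im['color'][:,:,::-1],(768,576),interpolation=cv2.INTER_CUBIC))
    np.save(f'pics/{n}0.npy',im,allow_pickle=True)
    print(n,im['fx'],im['cx'],im['cy'],im['dist_coeffs'],np.round(im['extrinsics'],3).tolist())
E
```

```text
pics
0.0 [0.26000396 0.51227316 0.23039466] [-0.52689382 -0.70643048 -0.83035782]
scene 449.9199153821141 255.6295034400314 188.38237682177376 [-0.11405292  0.          0.          0.          0.        ] [[-0.325, 0.697, -0.639, 1.187], [0.946, 0.25, -0.208, 0.226], [0.015, -0.672, -0.741, 0.799], [0.0, 0.0, 0.0, 1.0]]
top 394.7354710834311 256.17604206681926 187.2768082441097 [-0.03739897  0.          0.          0.          0.        ] [[0.009, -0.991, 0.133, 0.48], [-1.0, -0.005, 0.031, 0.003], [-0.03, -0.134, -0.991, 1.023], [0.0, 0.0, 0.0, 1.0]]
```

View pics/scene0.png

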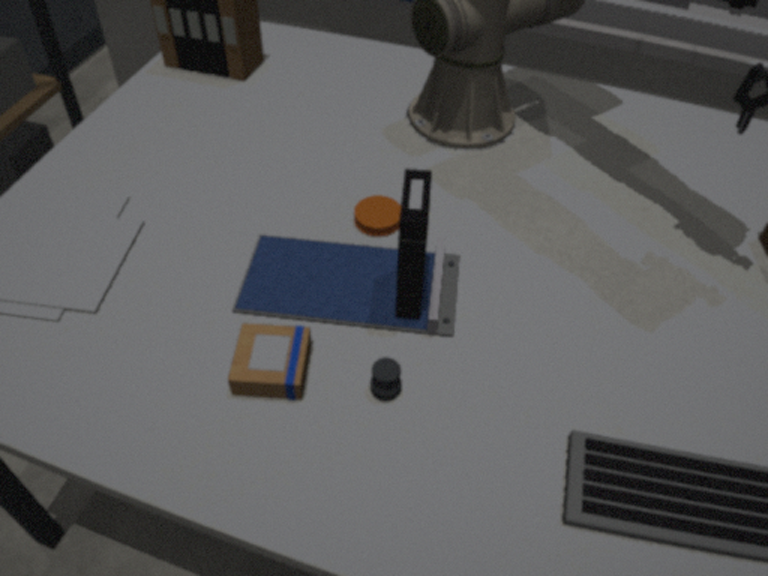

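View pics/top0.png

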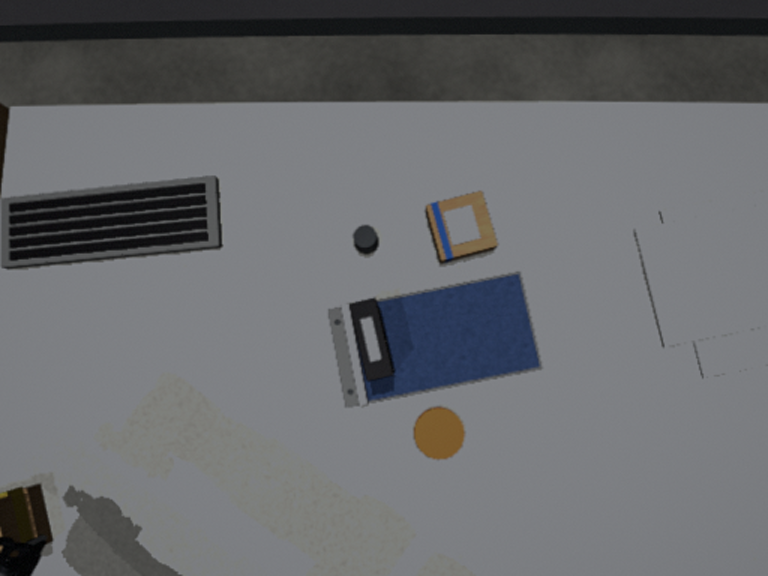

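The scene view shows the case upright at about (415,245), with the stop to its right and the felt to its left. In the top view the case top is at about (372,340), the stop at (345,355), the spool at (439,433), the loupe at (365,238) and the reel box at (461,226). Next I'll enlarge crops to read corners.

```bash
python3 - <<'E'
import cv2,numpy as np
for n,(x0,y0,w,h) in {'top':(205,170,165,110),'scene':(150,105,165,125)}.items():
    im=np.load(f'pics/{n}0.npy',allow_pickle=True).item()['color'][:,:,::-1]
    c=cv2.resize(im[y0:y0+h,x0:x0+w],None,fx=4.8,fy=4.8,interpolation=cv2.INTER_CUBIC)
    c=np.clip((c/255.)**0.6*255,0,255).astype('uint8')
    for k in range(0,w,20): cv2.putText(c,str(x0+k),(int(k*4.8),10),0,.35,(0,0,255),1);cv2.line(c,(int(k*4.8),12),(int(k*4.8),20),(0,0,255),1)
    for k in range(0,h,20): cv2.putText(c,str(y0+k),(0,int(k*4.8)+4),0,.35,(0,0,255),1)
    cv2.imwrite(f'pics/{n}0c.png',c)
E
```

```text
(no output)
```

View pics/top0c.png

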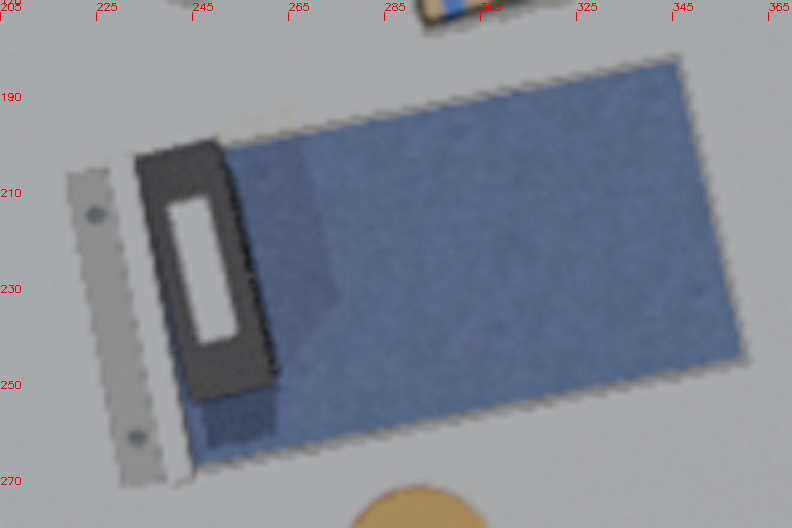

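View pics/scene0c.png

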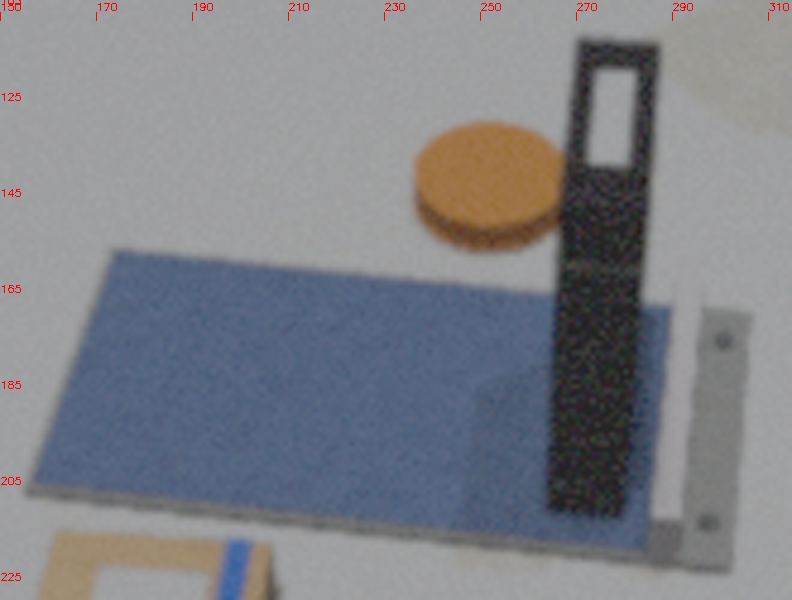

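```bash
cat > vis.py <<'E'
import cv2,numpy as np
from scipy.optimize import least_squares
def load(f): return np.load(f,allow_pickle=True).item()
def proj(im,P):
    P=np.atleast_2d(np.asarray(P,float));T=np.linalg.inv(im['extrinsics'])
    K=np.array([[im['fx'],0,im['cx']],[0,im['fy'],im['cy']],[0,0,1.]])
    r,_=cv2.Rodrigues(T[:3,:3]);return cv2.projectPoints(P,r,T[:3,3],K,np.array(im['dist_coeffs'],float))[0][:,0]
def ray(im,uv,z):
    K=np.array([[im['fx'],0,im['cx']],[0,im['fy'],im['cy']],[0,0,1.]])
    n=cv2.undistortPoints(np.array([[uv]],float),K,np.array(im['dist_coeffs'],float))[0,0]
    E=im['extrinsics'];d=E[:3,:3]@np.array([n[0],n[1],1]);o=E[:3,3];return o+d*(z-o[2])/d[2]
def Rz(a): c,s=np.cos(a),np.sin(a);return np.array([[c,-s,0],[s,c,0],[0,0,1.]])
def crop2px(p,x0,y0,s=4.8): return np.array([x0+(p[0]+.5)/s-.5,y0+(p[1]+.5)/s-.5])
def fit(obs,x0):
    """obs list (im, uv, Plocal); pose x,y,yaw"""
    def f(q): return np.concatenate([proj(im,Rz(q[2])@np.array(P)+[q[0],q[1],0])[0]-uv for im,uv,P in obs])
    r=least_squares(f,x0);return r.x,r.fun.reshape(-1,2)
E
cat > a.py <<'E'
from vis import *
t=load('pics/top0.npy');s=load('pics/scene0.npy')
T=lambda X,Y:crop2px((X,Y),205,170);S=lambda X,Y:crop2px((X,Y),150,105)
bed=[(t,T(681,55),(.085,-.17,.008)),(t,T(749,361),(-.085,-.17,.008)),
 (s,S(25,492),(.085,-.17,.008)),(s,S(111,248),(-.085,-.17,.008)),(s,S(652,519),(.085,.13,.038)),(t,T(193,468),(-.081,.13,.008))]
q,r=fit(bed,[.45,.1,0]);print('bed',q,'\n',r.round(2))
case=[(t,T(135,157),(.055,.019,.208)),(t,T(218,140),(.055,-.019,.208)),(t,T(277,377),(-.055,-.019,.208)),(t,T(192,402),(-.055,.019,.208)),
(s,S(578,38),(-.055,-.019,.208)),(s,S(660,43),(-.055,.019,.208)),(s,S(548,510),(.055,-.019,.008)),(s,S(623,517),(.055,.019,.008))]
c,r=fit(case,[.45,.2,0]);print('case',c,'\n',r.round(2))
for cam in (0,4):
  pass
ct,_=fit(case[:4],[.45,.2,0]);cs,_=fit(case[4:],[.45,.2,0]);print('top only',ct,'scene only',cs)
d=Rz(q[2]).T@(np.array([c[0]-q[0],c[1]-q[1],0]));print('case in bed',d,'gap to stop',.13-(d[1]+.019),'dyaw',c[2]-q[2])
print('scene pred +x top edge', [( (proj(s,Rz(c[2])@np.array([.055,y,.208])+[c[0],c[1],0])[0]-[150,105])*4.8).round() for y in(-.019,.019)])
sp=ray(t,crop2px((420,0),205,170)*0+np.array([439/1.5,433/1.5]),.022);print('spool',sp)
print('loupe',ray(t,(366/1.5,237/1.5),.05),'reel',ray(t,(461/1.5,226/1.5),.04))
E
python3 a.py
```

```text
bed [ 0.51868345 -0.04816996  0.20487242] 
 [[-0.75 -0.98]
 [ 0.07  0.24]
 [-0.65 -0.67]
 [-0.18 -0.66]
 [ 0.15 -0.46]
 [-0.44 -0.28]]
case [0.50979226 0.04687283 0.2462657 ] 
 [[-0.91 -0.35]
 [-0.45 -1.14]
 [-0.21  1.5 ]
 [-0.58  0.69]
 [-1.06 -1.07]
 [-0.14 -0.92]
 [-1.15  1.03]
 [-0.04  0.82]]
top only [0.51019265 0.0457773  0.24955342] scene only [0.5092088  0.04805742 0.24378335]
case in bed [0.01063047 0.09486399 0.        ] gap to stop 0.016136006176640988 dyaw 0.04139328350682303
scene pred +x top edge [array([554., 200.]), array([647., 206.])]
spool [ 0.36184578 -0.05854602  0.022     ]
loupe [0.68504523 0.06460656 0.05      ] reel [ 0.70663908 -0.09551985  0.04      ]
```

```bash
cat > plan.py <<'E'
import numpy as np
from vis import Rz
from scipy.spatial.transform import Rotation as Ro
BED=np.array([.51868,-.04817,.20487]); CASE=np.array([.5100,.0465,.2465])
RB=Rz(BED[2]); RC=Rz(CASE[2])
FELT=.008
def axial(g):  # tips behind TCP at opening g
    L=.05715; th0=np.deg2rad(-5.9); s=np.linspace(0,np.deg2rad(45.8),400)
    lat=L*(np.sin(th0+s)-np.sin(th0)); ax=L*(np.cos(th0)-np.cos(th0+s))
    return float(np.interp(g/2,lat,ax))
def tool(alpha,A='y'):
    """local (case/bed-aligned) orientation; A finger on +y_t; A='y': label side, 'x': +x side."""
    a=np.deg2rad(alpha); p=np.array([0,np.cos(a),-np.sin(a)]); n=np.array([0,np.sin(a),np.cos(a)])
    y=n if A=='y' else np.array([1.,0,0])
    return np.column_stack([np.cross(y,p),y,p])
flip=np.diag([-1.,-1,1])
E
python3 - <<'E'
from workcell import *
from plan import *
q0=np.array(read_state()['joint_positions'])
for nm,R,P in [('straddle',tool(90,'y'),[-.028,0,.25]),('straddle lo',tool(90,'y'),[-.028,0,.19]),('R1',tool(52,'y'),[-.028,-.05,.19]),('R3',tool(50,'x'),[0,-.07,.18]),('R3b',tool(40,'x'),[0,-.07,.18]),('45mid',tool(45,'x'),[0,-.15,.12]),('45low',tool(45,'x'),[0,-.2,.02]),('30low',tool(35,'x'),[0,-.2,.03]),('end75',tool(75,'x'),[0,-.17,.012]),('end90',tool(90,'x'),[0,-.17,.012])]:
    for f in (0,1):
        Rl=R@flip if f else R
        W=RC@Rl; p=RC@np.array(P)+[CASE[0],CASE[1],0]
        q=ik(p,W); print(nm,f,None if q is None else np.round(q,2))
E
```

```text
straddle 0 [-0.08  0.13 -0.14  1.3   0.   -0.33]
straddle 1 [-0.08  0.13 -0.14  1.3   0.    2.81]
straddle lo 0 [-0.08  0.16 -0.26  1.15  0.   -0.33]
straddle lo 1 [-0.08  0.16 -0.26  1.15  0.    2.81]
R1 0 [-0.48  0.49  0.    1.57  0.48 -0.84]
R1 1 [-0.48  0.49  0.    1.57  0.48  2.3 ]
R3 0 [-0.48  0.58  0.11  1.61  0.5   0.71]
R3 1 [-0.48  0.58  0.11  1.61  0.5  -2.43]
R3b 0 [-0.52  0.69  0.19  1.76  0.58  0.59]
R3b 1 [-0.52  0.69  0.19  1.76  0.58 -2.56]
45mid 0 [-0.59  0.79  0.27  1.69  0.49  0.57]
45mid 1 [-0.59  0.79  0.27  1.69  0.49 -2.57]
45low 0 [-0.64  0.95  0.33  1.61  0.46  0.52]
45low 1 [-0.64  0.95  0.33  1.61  0.46 -2.62]
30low 0 [-0.67  1.08  0.5   1.83  0.52  0.42]
30low 1 [-0.67  1.08  0.5   1.83  0.52 -2.73]
end75 0 [-0.46  0.57 -0.16  1.02  0.2   0.85]
end75 1 [-0.46  0.57 -0.16  1.02  0.2  -2.3 ]
end90 0 [-0.35  0.45 -0.32  0.8   0.    0.97]
end90 1 [-0.35  0.45 -0.32  0.8   0.   -2.17]
```

```bash
python3 - <<'E'
import cv2,numpy as np
im=np.load('pics/scene0.npy',allow_pickle=True).item()['color'][:,:,::-1]
c=cv2.resize(im[0:110,380:512],None,fx=5,fy=5,interpolation=cv2.INTER_CUBIC)
cv2.imwrite('pics/grip0.png',np.clip((c/255.)**0.5*255,0,255).astype('uint8'))
E
```

```text
(no output)
```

View pics/grip0.png

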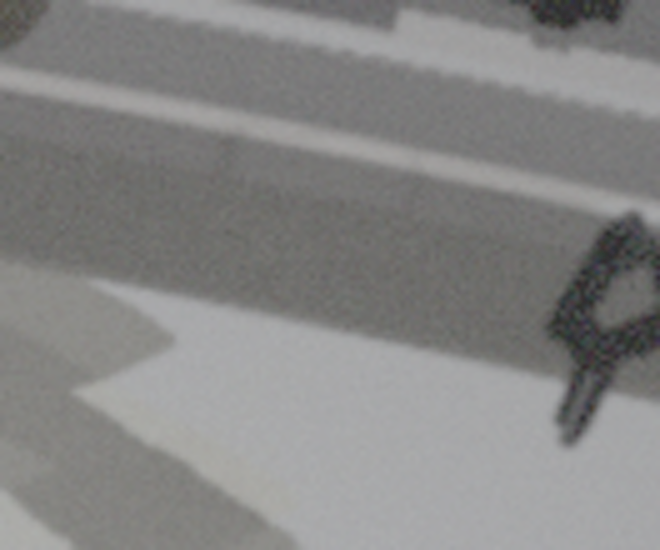

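```bash
cat >> plan.py <<'E'
def boxpts(lo,hi,n):
    ax=[np.linspace(lo[i],hi[i],n[i]) for i in range(3)]
    return np.array(np.meshgrid(*ax)).reshape(3,-1).T
def finger(g,side):
    a=axial(g); y0,y1=g/2,g/2+.0145
    if side<0: y0,y1=-y1,-y0
    return boxpts((-.011,y0,-a-.06),(.011,y1,-a),(5,4,25))
BODY=boxpts((-.0425,-.0425,-.17),(.0425,.0425,-.073),(5,5,6))
def case_axes(phi):
    f=np.deg2rad(phi); return np.array([0,-np.cos(f),np.sin(f)]),np.array([0,np.sin(f),np.cos(f)])
def sdf(P,phi):
    u,m=case_axes(phi); s=P@u; w=P@m
    d=np.stack([s-.2,-s,-w,w-.038,np.abs(P[:,0])-.055]); return d.max(0)
def place(R,g,phi,depth,xB):
    """TCP (toe frame) such that finger B (-y_t) touches the front face; its lowest point at s=.2-depth, its tip centre x = xB"""
    u,m=case_axes(phi)
    B=finger(g,-1)@R.T
    s=B@u; t=np.zeros(3)
    t+=u*((.2-depth)-s.min())
    inn=(s+(.2-depth)-s.min())<=.2002
    t+=m*(-(B@m)[inn].max())
    tipc=R@np.array([0,-g/2-.007,-axial(g)]); t[0]=xB-tipc[0]
    return t
E
cat > swing.py <<'E'
from plan import *
def path(phi,b1,al3,N=6,k=0.):
    """orientations: straddle -> tilt -> swing -> level"""
    u,m=case_axes(phi); out=[]
    for b in np.linspace(0,b1,4): out.append(tool(phi-b,'y'))
    R1=out[-1]
    for r in np.linspace(0,90,N)[1:]:
        fl=k*r/90
        out.append(Ro.from_rotvec([np.deg2rad(fl),0,0]).as_matrix()@Ro.from_rotvec(-np.deg2rad(r)*u).as_matrix()@R1)
    Rl=out[-1];R3=tool(al3,'x')
    d=Ro.from_matrix(R3@Rl.T).as_rotvec()
    for f in np.linspace(0,1,5)[1:]: out.append(Ro.from_rotvec(f*d).as_matrix()@Rl)
    return out
if __name__=='__main__':
  phi=73;g=.046
  for depth in(.012,.015):
   for b1 in(25,30,35):
    for k in(0,15,25):
     Rs=path(phi,b1,50,6,k)
     res=[];ts=[]
     for R in Rs:
        t=place(R,g,phi,depth,-.029)
        a=sdf(finger(g,1)@R.T+t,phi).min(); b=sdf(BODY@R.T+t,phi).min(); res.append((round(a*1e3,1)));ts.append(t)
        bb=round(b*1e3)
     ts=np.array(ts); print(depth,b1,k,res, 'maxstep mm',(np.linalg.norm(np.diff(ts,axis=0),axis=1)*1e3).round().astype(int))
E
python3 swing.py
```

```text
0.012 25 0 [np.float64(8.0), np.float64(6.4), np.float64(6.1), np.float64(13.6), np.float64(13.6), np.float64(13.6), np.float64(13.6), np.float64(13.6), np.float64(13.6), np.float64(9.1), np.float64(5.5), np.float64(1.1), np.float64(-0.0)] maxstep mm [ 5  5  5 10 10 10  9  7  3  3  3  3]
0.012 25 15 [np.float64(8.0), np.float64(6.4), np.float64(6.1), np.float64(13.6), np.float64(16.3), np.float64(18.1), np.float64(18.3), np.float64(16.5), np.float64(17.0), np.float64(11.5), np.float64(7.7), np.float64(2.2), np.float64(0.0)] maxstep mm [ 5  5  5 10 10 10  9  9  4  4  4  4]
0.012 25 25 [np.float64(8.0), np.float64(6.4), np.float64(6.1), np.float64(13.6), np.float64(18.0), np.float64(20.9), np.float64(21.0), np.float64(17.8), np.float64(18.1), np.float64(13.1), np.float64(8.9), np.float64(2.8), np.float64(0.0)] maxstep mm [ 5  5  5 11 11  9 10 11  4  4  4  4]
0.012 30 0 [np.float64(8.0), np.float64(6.0), np.float64(8.7), np.float64(18.2), np.float64(18.2), np.float64(18.2), np.float64(18.2), np.float64(18.2), np.float64(18.2), np.float64(12.3), np.float64(7.0), np.float64(2.4), np.float
[... 3397 characters left out ...]
oat64(19.7), np.float64(12.9), np.float64(7.3), np.float64(1.4), np.float64(0.0)] maxstep mm [8 7 7 9 9 9 8 7 4 5 5 5]
0.015 35 15 [np.float64(8.0), np.float64(5.5), np.float64(9.0), np.float64(19.7), np.float64(22.1), np.float64(23.7), np.float64(23.8), np.float64(22.1), np.float64(21.4), np.float64(15.5), np.float64(9.6), np.float64(2.9), np.float64(-0.0)] maxstep mm [ 8  7  7 10 10  9  8  9  5  5  5  5]
0.015 35 25 [np.float64(8.0), np.float64(5.5), np.float64(9.0), np.float64(19.7), np.float64(23.7), np.float64(26.1), np.float64(26.1), np.float64(22.8), np.float64(23.4), np.float64(16.2), np.float64(10.5), np.float64(3.8), np.float64(0.0)] maxstep mm [ 8  7  7 10 10 10  8 11  6  6  6  6]
```

```bash
cat > rb.py <<'E'
from workcell import *
from plan import *
import cv2
def toeW(t,toe=np.array([0,-.019,0.])): return RC@(np.asarray(t)+toe)+np.array([CASE[0],CASE[1],FELT])
def st(m=''):
    s=read_state(); print(m,'t%.2f'%s['t'],'tcp',np.round(s['tcp_pos'],4),'F',np.round(s['force'],2),'w %.3f'%s['gripper_width']); return s
def snap(n,boxes):
    for c,(x0,y0,w,h) in boxes.items():
        im=get_image(c); np.save(f'pics/{c}{n}.npy',im,allow_pickle=True)
        sc=min(760/w,560/h); a=cv2.resize(im['color'][y0:y0+h,x0:x0+w,::-1],None,fx=sc,fy=sc,interpolation=cv2.INTER_CUBIC)
        a=np.clip((a/255.)**0.6*255,0,255).astype('uint8'); cv2.imwrite(f'pics/{c}{n}.png',a); print(c,n,'scale',round(sc,3))
SC=(150,60,165,125); TC=(205,170,165,110)
E
python3 - <<'E'
from rb import *
st()
R=RC@tool(90,'y')
p=st()['tcp_pos']; 
g=.051
P=toeW([-.029,.019,.2+.05])
movel(np.array([p[0],p[1],.30]),vel=.25); st('up')
move_to(P,R); st('over')
grip(g/.085); st('grip')
snap('1',{'scene':SC,'top':TC})
E
```

```text
t0.10 tcp [0.2601 0.5123 0.2305] F [-0.03  0.07 -0.42] w 1.006
 t0.10 tcp [0.2601 0.5123 0.2305] F [-0.03  0.07 -0.42] w 1.006
up t0.53 tcp [0.2604 0.5128 0.3009] F [-0.22 -1.37 -0.71] w 0.996
over t2.42 tcp [0.4818 0.04   0.2578] F [-1.13 -0.05  0.02] w 0.997
grip t2.86 tcp [0.4819 0.0396 0.258 ] F [-0.21  0.55 -0.4 ] w 0.598
scene 1 scale 4.48
top 1 scale 4.606
```

View pics/scene1.png

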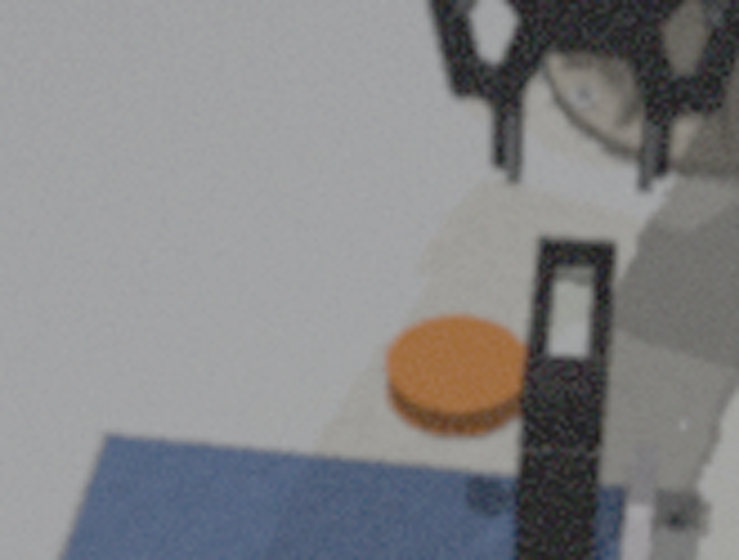

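View pics/top1.png

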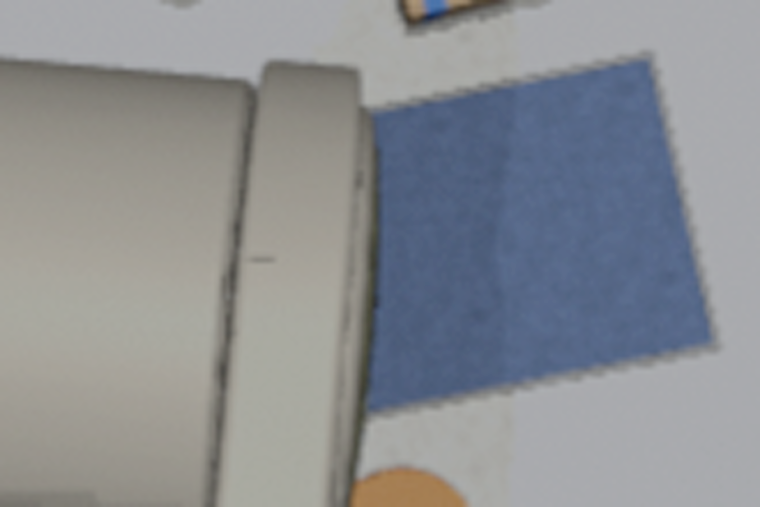

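```bash
python3 - <<'E'
from rb import *
from vis import *
s=read_state();im=load('pics/scene1.npy');R=s['ee_rot'];g=.051
for sd in(1,-1):
  for th in(0,.0145):
   for xx in(.011,-.011):
    P=s['tcp_pos']+R@np.array([xx,sd*(g/2+th),-axial(g)]);print(sd,th,xx,((proj(im,P)[0]-[150,60]+.5)*4.48).round(0))
print(axial(g))
for c in ([-.055,-.019,.2],[-.055,.019,.2]): print((proj(im,RC@np.array(c)+[CASE[0],CASE[1],FELT])[0]-[150,60]+.5)*4.48)
E
```

```text
1 0 0.011 [636. 166.]
1 0 -0.011 [635. 196.]
1 0.0145 0.011 [669. 168.]
1 0.0145 -0.011 [668. 198.]
-1 0 0.011 [522. 158.]
-1 0 -0.011 [519. 188.]
-1 0.0145 0.011 [490. 156.]
-1 0.0145 -0.011 [486. 186.]
0.0031726643250201765
[534.24599016 232.83667913]
[614.92266771 238.17407262]
```

```bash
python3 - <<'E'
from rb import *
g=.0445
P=toeW([-.029,.019,.2-.016-axial(g)])
movel(P,vel=.06); st('down')
grip(g/.085); st('grip')
snap('2',{'scene':SC})
E
```

```text
down t4.24 tcp [0.4822 0.0394 0.1904] F [-0.15 -0.08  0.23] w 0.602
grip t4.48 tcp [0.482  0.0394 0.1902] F [0.06 0.64 0.01] w 0.521
scene 2 scale 4.48
```

View pics/scene2.png

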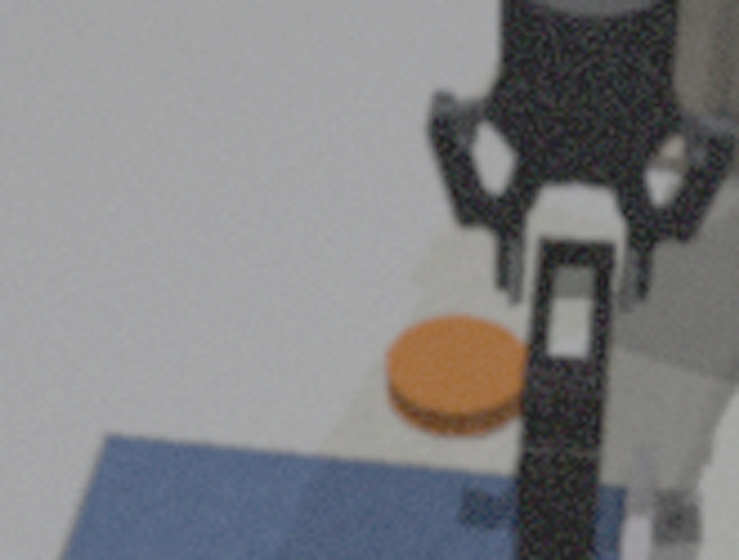

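```bash
python3 - <<'E'
from rb import *
g=.0425; grip(g/.085); g=read_state()['gripper_width']*.085; print(g)
u,m=case_axes(90)
for phi in (86,82,78,76.5,75,73):
    u,m=case_axes(phi)
    t=u*(.184-axial(g))+m*.019; t[0]=-.029
    movel(toeW(t),RC@tool(phi,'y'),vel=.03); st(str(phi))
snap('3',{'scene':SC})
E
```

```text
0.04238375906334439
86 t5.33 tcp [0.4851 0.0265 0.191 ] F [ 0.25 -0.47 -0.27] w 0.501
82 t5.90 tcp [0.4882 0.0142 0.1909] F [0.57 1.05 0.35] w 0.500
78 t6.47 tcp [0.4913 0.0018 0.19  ] F [ 1.01 -0.15 -0.14] w 0.500
76.5 t6.78 tcp [ 0.4925 -0.0027  0.1895] F [-0.14 -0.21  0.06] w 0.501
75 t7.09 tcp [ 0.4937 -0.0074  0.1887] F [-0.22  0.08  0.4 ] w 0.502
73 t7.46 tcp [ 0.4952 -0.0135  0.1875] F [0.29 0.47 0.47] w 0.507
scene 3 scale 4.48
```

View pics/scene3.png

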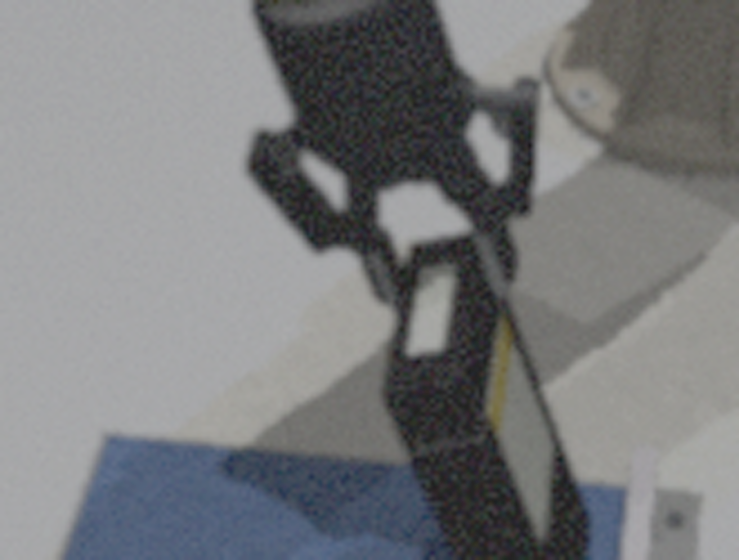

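```bash
cat > crop.py <<'E'
import sys,cv2,numpy as np
f,x0,y0,w,h,o=sys.argv[1],*map(int,sys.argv[2:6]),sys.argv[6]
im=np.load(f,allow_pickle=True).item()['color'][y0:y0+h,x0:x0+w,::-1]
sc=min(760/w,560/h);a=cv2.resize(im,None,fx=sc,fy=sc,interpolation=cv2.INTER_CUBIC);print(sc)
cv2.imwrite(o,np.clip((a/255.)**0.5*255,0,255).astype('uint8'))
E
python3 crop.py pics/scene3.npy 215 100 95 120 pics/s3b.png
```

```text
4.666666666666667
```

View pics/s3b.png

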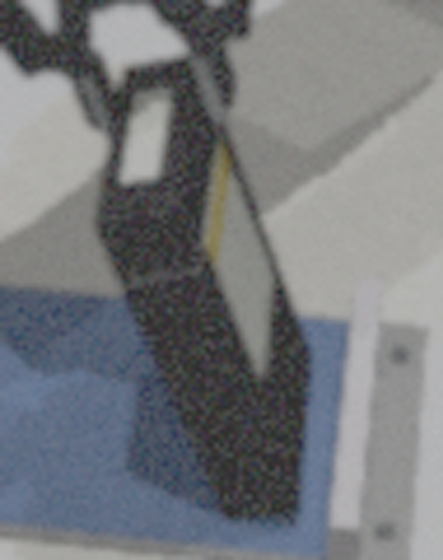

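```bash
cat > fitlean.py <<'E'
from rb import *
from vis import *
def fl(obs,x0):
    """x,y (toe world), yaw, phi deg ; obs (im,uv,(x,s,w))"""
    def P(q,c):
        u,m=case_axes(q[3]); return Rz(q[2])@(np.array([c[0],0,0])+u*c[1]+m*c[2])+[q[0],q[1],FELT]
    f=lambda q:np.concatenate([proj(im,P(q,c))[0]-uv for im,uv,c in obs])
    r=least_squares(f,x0,x_scale=[.01,.01,.05,3]); return r.x,r.fun.reshape(-1,2).round(2)
E
python3 - <<'E'
from fitlean import *
im=load('pics/scene3.npy');S=lambda X,Y:crop2px((X,Y),215,100,4.667)
obs=[(im,S(228,517),(.055,0,0)),(im,S(295,520),(.055,0,.038)),(im,S(127,70),(-.055,.2,0)),(im,S(190,58),(-.055,.2,.038)),(im,S(100,228),(.055,.2,0)),(im,S(307,350),(-.055,0,.038))]
toe0=toeW([0,0,0]);q,r=fl(obs,[toe0[0],toe0[1],CASE[2],73]);print(q,r.tolist());print('expected toe',toe0)
E
```

```text
[5.16209465e-01 2.77973561e-02 2.73472659e-01 7.30442695e+01] [[-0.7, 2.04], [1.24, -0.85], [-1.7, -0.82], [1.98, -1.6], [-0.5, 0.47], [-0.29, 0.34]]
expected toe [0.51463621 0.02807432 0.008     ]
```

```bash
cat > run_swing.py <<'E'
from rb import *
from swing import path
import sys
g=read_state()['gripper_width']*.085; phi=72.4
Rs=path(phi,32,48,7,15)
q=np.array(read_state()['joint_positions']);bad=0
for i,R in enumerate(Rs):
    t=place(R,g,phi,.016,-.029-.0)
    qq=ik(toeW(t),RC@R)
    print(i,np.round(t*1e3,1),'A %.1f body %.1f'%(1e3*sdf(finger(g,1)@R.T+t,phi).min(),1e3*sdf(BODY@R.T+t,phi).min()),None if qq is None else np.round(qq,2))
    if len(sys.argv)>1 and int(sys.argv[1])<=i<=int(sys.argv[2]):
        movel(toeW(t),RC@R,vel=.02); st()
E
python3 run_swing.py
```

```text
0 [-29.  -34.8 180.1] A 4.6 body 55.2 [-0.34  0.29 -0.13  1.32  0.25 -0.61]
1 [-29.  -36.8 186.4] A 2.5 body 52.7 [-0.43  0.39 -0.05  1.46  0.38 -0.73]
2 [-29.  -39.5 192.4] A 4.8 body 47.9 [-0.49  0.5   0.04  1.61  0.48 -0.86]
3 [-29.  -42.8 197.8] A 14.3 body 52.1 [-0.55  0.62  0.12  1.77  0.56 -1.  ]
4 [-22.5 -46.9 197.9] A 16.3 body 47.7 [-0.6   0.58  0.03  1.69  0.66 -0.79]
5 [-16.5 -52.1 197.7] A 17.8 body 39.7 [-0.64  0.52 -0.07  1.58  0.75 -0.54]
6 [-11.3 -57.9 196.9] A 18.5 body 39.3 [-0.67  0.44 -0.17  1.45  0.81 -0.25]
7 [ -7.4 -63.8 195.4] A 18.0 body 41.0 [-0.68  0.36 -0.27  1.29  0.84  0.09]
8 [ -4.9 -69.3 193.2] A 16.5 body 39.3 [-0.68  0.26 -0.36  1.14  0.83  0.45]
9 [ -4.  -76.  189.6] A 17.5 body 41.7 [-0.66  0.19 -0.43  1.01  0.77  0.81]
10 [ -2.4 -73.8 186.1] A 11.7 body 46.7 [-0.63  0.29 -0.28  1.19  0.71  0.75]
11 [ -1.3 -71.2 182.5] A 6.5 body 50.3 [-0.59  0.4  -0.13  1.36  0.64  0.72]
12 [ -0.7 -68.4 178.9] A 2.5 body 52.5 [-0.55  0.51  0.02  1.52  0.57  0.69]
13 [ -0.7 -65.3 175.3] A 0.0 body 53.4 [-0.51  0.62  0.16  1.67  0.51  0.67]
```

```bash
sed -i 's/phi=72.4/phi=72.0/' run_swing.py; python3 - <<'E'
from rb import *
grip(.0475/.085);st('g')
E
python3 run_swing.py 0 3 | grep -v '^[5-9] \|^1[0-9] '
python3 - <<'E'
from rb import *
snap('4',{'scene':(170,60,140,150)})
E
```

```text
g t7.73 tcp [ 0.495  -0.0129  0.1879] F [ 0.91 -0.01 -0.29] w 0.563
0 [-29.  -33.3 179.9] A 9.8 body 54.4 [-0.35  0.29 -0.13  1.33  0.26 -0.62]
 t7.98 tcp [ 0.4947 -0.0113  0.1878] F [-0.05 -0.26 -0.16] w 0.564
1 [-29.  -35.4 186.7] A 7.2 body 52.4 [-0.43  0.39 -0.05  1.46  0.38 -0.74]
 t8.49 tcp [ 0.4952 -0.0137  0.1943] F [-0.95 -0.1  -0.68] w 0.562
2 [-29.  -38.3 193.1] A 6.7 body 48.1 [-0.49  0.5   0.04  1.62  0.49 -0.87]
 t8.99 tcp [ 0.4958 -0.016   0.201 ] F [-0.47 -0.79 -0.01] w 0.562
3 [-29.  -41.8 198.9] A 17.0 body 52.8 [-0.55  0.62  0.13  1.78  0.57 -1.01]
 t9.48 tcp [ 0.4967 -0.0193  0.2069] F [ 0.29  0.9  -0.65] w 0.563
4 [-21.9 -46.2 199.2] A 19.2 body 45.2 [-0.6   0.58  0.04  1.7   0.67 -0.79]
scene 4 scale 3.733
```

View pics/scene4.png

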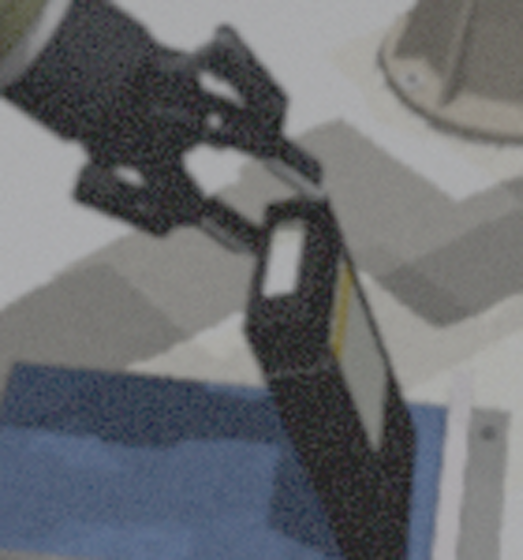

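```bash
python3 - <<'E'
from fitlean import *
im=load('pics/scene4.npy');s=read_state();g=s['gripper_width']*.085
S=lambda X,Y:crop2px((X,Y),170,60,3.733)
px=lambda P:((proj(im,P)[0]-[170,60]+.5)*3.733).round()
for sd in(1,-1): print('tip',sd,[px(s['tcp_pos']+s['ee_rot']@np.array([x,sd*g/2,-axial(g)])) for x in(-.011,.011)])
u,m=case_axes(72)
for c in [(-.055,.2,0),(-.055,.2,.038),(.055,.2,0),(.055,.2,.038),(-.029,.2,.038)]: print(c,px(toeW(np.array([c[0],0,0])+u*c[1]+m*c[2])))
obs=[(im,S(265,208),(-.055,.2,0)),(im,S(326,200),(-.055,.2,.038)),(im,S(249,328),(.055,.2,0)),(im,S(414,430),(-.055,0,.038))]
print(fl(obs,[*toeW([0,0,0])[:2],CASE[2],73]))
E
```

```text
tip 1 [array([316., 205.]), array([319., 180.])]
tip -1 [array([260., 253.]), array([264., 228.])]
(-0.055, 0.2, 0) [262. 201.]
(-0.055, 0.2, 0.038) [325. 188.]
(0.055, 0.2, 0) [239. 331.]
(0.055, 0.2, 0.038) [308. 319.]
(-0.029, 0.2, 0.038) [321. 217.]
(array([5.17418300e-01, 2.95202396e-02, 2.78783785e-01, 7.29273232e+01]), array([[-0.28, -0.93],
       [ 0.58, -2.23],
       [-0.26,  2.18],
       [-0.03,  0.55]]))
```

```bash
python3 run_swing.py 4 9 | grep -v '^[0-3] \|^1[0-9] '
python3 - <<'E'
from rb import *
snap('5',{'scene':(170,60,140,150)})
E
```

```text
4 [-21.9 -46.3 199.1] A 19.1 body 45.3 [-0.6   0.58  0.04  1.7   0.67 -0.79]
 t10.10 tcp [ 0.5046 -0.0218  0.2078] F [ 0.47 -0.61 -0.41] w 0.558
5 [-15.2 -51.7 198.8] A 20.8 body 40.5 [-0.64  0.52 -0.06  1.59  0.75 -0.55]
 t10.68 tcp [ 0.5125 -0.0257  0.207 ] F [-0.48  0.19  0.08] w 0.560
6 [ -9.5 -57.9 197.9] A 21.5 body 40.2 [-0.67  0.45 -0.16  1.46  0.81 -0.25]
 t11.26 tcp [ 0.5196 -0.0303  0.206 ] F [-0.07  0.21 -0.5 ] w 0.560
7 [ -5.2 -64.3 196.2] A 21.0 body 41.9 [-0.68  0.36 -0.26  1.3   0.84  0.09]
 t11.81 tcp [ 0.5254 -0.0355  0.2043] F [ 0.08  0.47 -0.28] w 0.557
8 [ -2.4 -70.4 193.6] A 19.1 body 40.2 [-0.68  0.27 -0.35  1.14  0.83  0.45]
 t12.32 tcp [ 0.5295 -0.0407  0.2017] F [-0.17  0.67 -0.25] w 0.562
9 [ -1.5 -77.7 189.6] A 19.2 body 42.4 [-0.66  0.2  -0.42  1.01  0.78  0.81]
 t12.88 tcp [ 0.5322 -0.0476  0.1975] F [ 0.54 -0.16 -0.34] w 0.556
scene 5 scale 3.733
```

View pics/scene5.png

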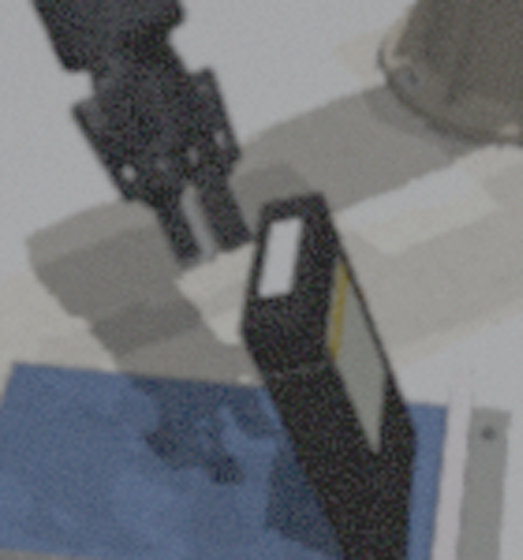

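```bash
python3 run_swing.py 10 13 | grep ' t'
python3 - <<'E'
from rb import *
snap('6',{'scene':(150,60,160,160)})
E
```

```text
t13.32 tcp [ 0.5338 -0.0451  0.1932] F [ 0.18  0.33 -1.46] w 0.560
 t13.72 tcp [ 0.5335 -0.0417  0.1895] F [ 0.77 -0.36  0.16] w 0.558
 t14.12 tcp [ 0.5332 -0.0386  0.1858] F [-0.03  0.13 -1.27] w 0.558
 t14.53 tcp [ 0.5325 -0.0355  0.182 ] F [ 0.13 -0.95 -0.42] w 0.560
scene 6 scale 3.5
```

View pics/scene6.png

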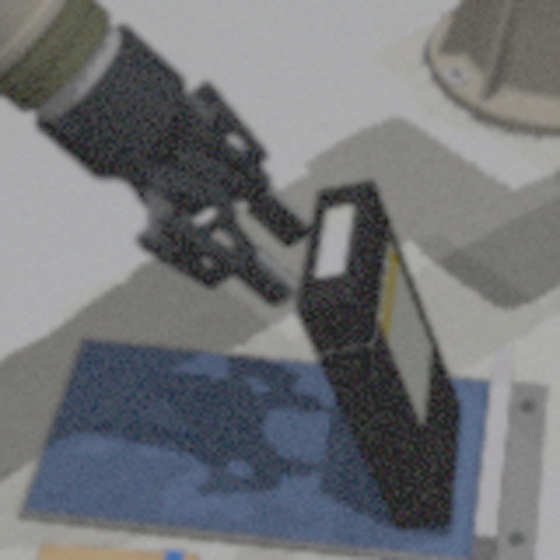

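```bash
python3 - <<'E'
from fitlean import *
im=load('pics/scene6.npy');S=lambda X,Y:crop2px((X,Y),150,60,3.5)
obs=[(im,S(398,527),(.055,0,0)),(im,S(448,532),(.055,0,.038)),(im,S(318,191),(-.055,.2,0)),(im,S(374,184),(-.055,.2,.038)),(im,S(301,300),(.055,.2,0)),(im,S(459,402),(-.055,0,.038))]
print(fl(obs,[*toeW([0,0,0])[:2],CASE[2],72]),toeW([0,0,0]))
E
```

```text
(array([5.14826228e-01, 2.74938459e-02, 2.52474686e-01, 7.28660794e+01]), array([[-1.04,  1.7 ],
       [ 0.93, -1.76],
       [ 0.02, -1.12],
       [ 1.13, -2.29],
       [-0.83,  2.68],
       [-0.19,  0.24]])) [0.51463621 0.02807432 0.008     ]
```

```bash
cat > lower.py <<'E'
from rb import *
import sys
f0,f1,step,a0,a1,vel,toeshift=map(float,sys.argv[1:8]); go=len(sys.argv)>8
g=read_state()['gripper_width']*.085
n=int(round((f0-f1)/step))
for k in range(1,n+1):
    phi=f0-(f0-f1)*k/n; al=a0+(a1-a0)*k/n; R=tool(al,'x')
    t=place(R,g,phi,.016,-.03)+[0,toeshift,0]
    P=toeW(t)
    allz=np.vstack([finger(g,1),finger(g,-1),BODY,boxpts((-.05,-.05,-.32),(.05,.05,-.17),(3,3,5))])@(RC@R).T+P
    q=ik(P,RC@R)
    print('phi %.1f al %.1f'%(phi,al),'minz %.1f tipz %.1f'%(1e3*allz[:,2].min(),1e3*allz[:2*500*1,2].min()),None if q is None else '', end=' ')
    if go: movel(P,RC@R,vel=vel); st()
    else: print()
E
python3 lower.py 72 6 6 48 45 .04 0; python3 lower.py 72 40 4 48 45 .035 0 go
python3 - <<'E'
from rb import *
snap('7',{'scene':(120,60,190,160)})
E
```

```text
phi 66.0 al 47.7 minz 167.6 tipz 167.6  
phi 60.0 al 47.5 minz 156.6 tipz 156.6  
phi 54.0 al 47.2 minz 144.0 tipz 144.0  
phi 48.0 al 46.9 minz 130.0 tipz 130.0  
phi 42.0 al 46.6 minz 115.1 tipz 115.1  
phi 36.0 al 46.4 minz 98.8 tipz 98.8  
phi 30.0 al 46.1 minz 81.1 tipz 81.1  
phi 24.0 al 45.8 minz 62.4 tipz 62.4  
phi 18.0 al 45.5 minz 41.8 tipz 41.8  
phi 12.0 al 45.3 minz 21.4 tipz 21.4  
phi 6.0 al 45.0 minz -0.8 tipz -0.8  
phi 68.0 al 47.6 minz 170.9 tipz 170.9   t15.11 tcp [ 0.5345 -0.0479  0.1763] F [ 0.31 -0.7   0.63] w 0.560
phi 64.0 al 47.2 minz 164.1 tipz 164.1   t15.64 tcp [ 0.5373 -0.0589  0.1694] F [ 0.03 -0.58 -0.66] w 0.564
phi 60.0 al 46.9 minz 156.6 tipz 156.6   t16.18 tcp [ 0.54   -0.0696  0.1621] F [ 0.32 -1.5  -0.1 ] w 0.560
phi 56.0 al 46.5 minz 148.4 tipz 148.4   t16.70 tcp [ 0.5425 -0.0797  0.1538] F [ 0.92 -0.04 -1.4 ] w 0.557
phi 52.0 al 46.1 minz 139.5 tipz 139.5   t17.23 tcp [ 0.5448 -0.089   0.145 ] F [ 0.98 -1.19 -1.13] w 0.558
phi 48.0 al 45.8 minz 130.0 tipz 130.0   t17.75 tcp [ 0.547  -0.0977  0.1356] F [-0.11  0.05 -1.23] w 0.560
phi 44.0 al 45.4 minz 120.1 tipz 120.1   t18.27 tcp [ 0.5492 -0.1063  0.1257] F [ 1.18 -1.74 -0.75] w 0.559
phi 40.0 al 45.0 minz 109.7 tipz 109.7   t18.82 tcp [ 0.5514 -0.1152  0.1155] F [ 0.57 -0.74 -1.03] w 0.561
scene 7 scale 3.5
```

View pics/scene7.png

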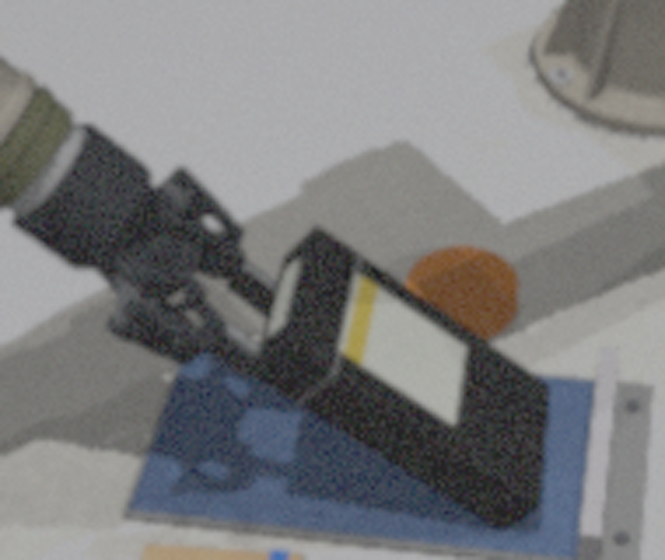

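```bash
python3 - <<'E'
from fitlean import *
im=load('pics/scene7.npy');S=lambda X,Y:crop2px((X,Y),120,60,3.5)
px=lambda P:((proj(im,P)[0]-[120,60]+.5)*3.5).round()
obs=[(im,S(500,527),(.055,0,0)),(im,S(318,229),(-.055,.2,.038)),(im,S(548,380),(-.055,0,.038)),(im,S(263,385),(.055,.2,0))]
q,r=fl(obs,[*toeW([0,0,0])[:2],CASE[2],40]);print(q,r)
u,m=case_axes(q[3])
for x in(-.055,.055):
  for s in(0,.2):
    for w in (0,.038): print((x,s,w),px(Rz(q[2])@(np.array([x,0,0])+u*s+m*w)+[q[0],q[1],FELT]))
E
```

```text
[5.13164709e-01 2.82111159e-02 3.24900314e-01 4.21946797e+01] [[ 2.1   1.32]
 [-0.59 -1.13]
 [-0.91  0.27]
 [-0.56 -0.7 ]]
(-0.055, 0, 0) [507. 409.]
(-0.055, 0, 0.038) [545. 381.]
(-0.055, 0.2, 0) [279. 260.]
(-0.055, 0.2, 0.038) [316. 226.]
(0.055, 0, 0) [508. 532.]
(0.055, 0, 0.038) [549. 505.]
(0.055, 0.2, 0) [262. 383.]
(0.055, 0.2, 0.038) [302. 349.]
```

```bash
python3 lower.py 40 12 4 45 45 .035 0 go
python3 - <<'E'
from rb import *
snap('8',{'scene':(120,80,190,140),'top':(205,150,165,120)})
E
```

```text
phi 36.0 al 45.0 minz 98.7 tipz 98.7   t19.42 tcp [ 0.5534 -0.1234  0.1045] F [ 0.97 -0.62 -1.74] w 0.558
phi 32.0 al 45.0 minz 87.1 tipz 87.1   t19.97 tcp [ 0.5553 -0.1308  0.093 ] F [ 1.01 -1.44 -1.15] w 0.557
phi 28.0 al 45.0 minz 75.0 tipz 75.0   t20.52 tcp [ 0.5568 -0.1371  0.0807] F [ 1.09 -0.77 -1.29] w 0.555
phi 24.0 al 45.0 minz 62.4 tipz 62.4   t21.06 tcp [ 0.5582 -0.1426  0.0682] F [ 0.86 -1.73 -1.84] w 0.560
phi 20.0 al 45.0 minz 48.4 tipz 48.4   t21.63 tcp [ 0.5594 -0.1476  0.0542] F [ 0.59 -1.08 -2.15] w 0.559
phi 16.0 al 45.0 minz 35.0 tipz 35.0   t22.18 tcp [ 0.5603 -0.1513  0.0408] F [-0.27 -0.76 -1.45] w 0.562
phi 12.0 al 45.0 minz 21.4 tipz 21.4   t22.73 tcp [ 0.561  -0.1539  0.0272] F [ 0.32 -0.92 -1.82] w 0.557
scene 8 scale 4.0
top 8 scale 4.606
```

View pics/scene8.png

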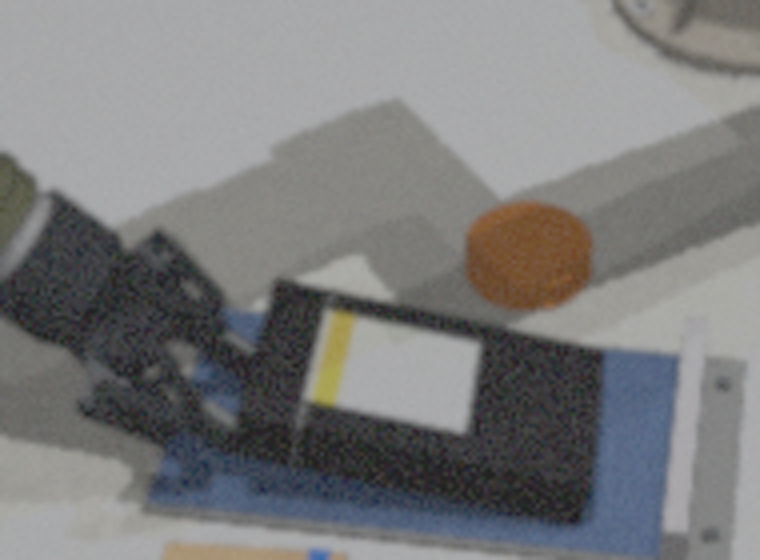

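View pics/top8.png

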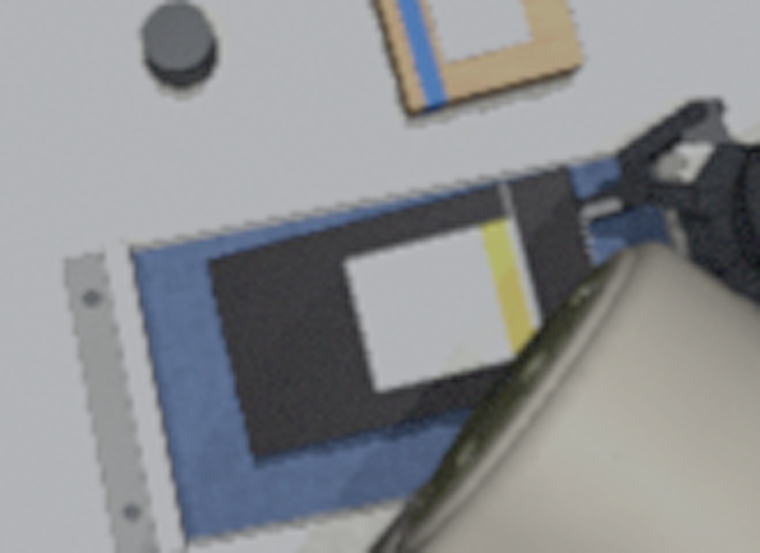

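```bash
cat >> rb.py <<'E'
def fb(n=6):
    """mean force in bed frame"""
    F=[]
    for _ in range(n): F.append(read_state()['force']); pause(.02)
    return RB.T@np.mean(F,0)
E
python3 - <<'E'
from rb import *
P=np.array(st()['tcp_pos']); R=RB@tool(45,'x')
print('base',fb())
d=RB@np.array([0,1,0.])
movel(P+d*.036,R,vel=.035); st(); print(fb())
P=P+d*.036; tot=.036
while tot<.060:
    P=P+d*.002; tot+=.002; movel(P,R,vel=.02); f=fb(4); print(round(tot,3),f.round(2))
    if f[1]<-4.5: break
st()
snap('9',{'scene':(120,80,190,140),'top':(205,150,165,120)})
E
```

```text
t22.83 tcp [ 0.5611 -0.1539  0.0275] F [-0.09  0.17 -1.93] w 0.556
base [-0.12716316 -0.4907914  -1.82251134]
 t24.12 tcp [ 0.5538 -0.1186  0.0274] F [-0.02 -0.41 -2.37] w 0.556
[ 0.09051727 -0.22476407 -1.91875028]
0.038 [ 0.14 -0.48 -1.71]
0.04 [-0.18 -0.81 -1.47]
0.042 [-0.06 -0.53 -1.88]
0.044 [-1.12 -4.84 -1.8 ]
 t25.48 tcp [ 0.5522 -0.1115  0.0274] F [-0.59 -5.26 -1.33] w 0.560
scene 9 scale 4.0
top 9 scale 4.606
```

View pics/scene9.png

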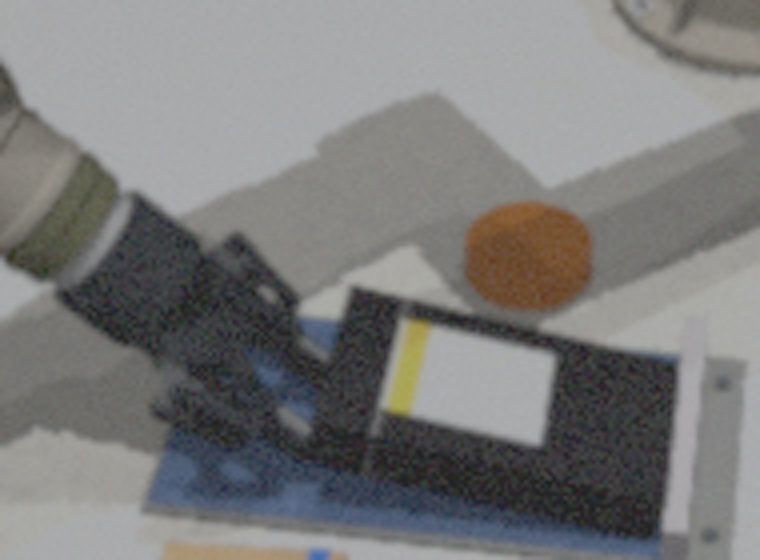

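View pics/top9.png

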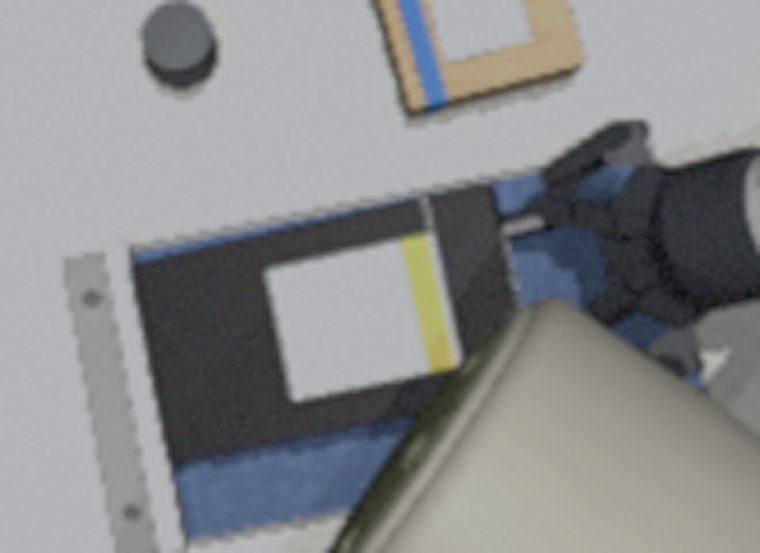

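```bash
cat > fin.py <<'E'
from rb import *
from scipy.optimize import fsolve
def Ept(phi,off=0.): f=np.deg2rad(phi); return np.array([.130-.030*np.tan(f)-.2*np.cos(f)+off,.008+.2*np.sin(f)])
def tcp(phi,al,d,g,off=0.):
    a=np.deg2rad(al); p=np.array([np.cos(a),-np.sin(a)]); n=np.array([np.sin(a),np.cos(a)])
    C=Ept(phi,off)+d*p; return C-.011*n+axial(g)*p, (C-.022*n)[1]-.008, C[1]-.008
def bedtcp(): return RB.T@(np.array(read_state()['tcp_pos'])-[BED[0],BED[1],0])
def toW(x,yz): return RB@np.array([x,yz[0],yz[1]])+[BED[0],BED[1],0]
E
python3 - <<'E'
from fin import *
g=read_state()['gripper_width']*.085; b=bedtcp(); print('bed tcp',b)
for off in(-.002,0,.002): print(off,fsolve(lambda q:tcp(q[0],45,q[1]*1e-3,g,off)[0]-b[1:],[12,18]))
E
```

```text
bed tcp [ 0.01996275 -0.06881778  0.02737302]
-0.002 [11.59137727 15.83448768]
0 [11.03003944 13.11725337]
0.002 [10.46472909 10.37554071]
```

```bash
cat > fin1.py <<'E'
from fin import *
import sys,json
off,phi0,d0,x=json.load(open('fin.json')) if len(sys.argv)>1 and sys.argv[1]!='init' else (None,)*4
E
python3 - <<'E'
from fin import *
g=read_state()['gripper_width']*.085; b=bedtcp(); off=-.0035
phi,d=fsolve(lambda q:tcp(q[0],45,q[1]*1e-3,g,off)[0]-b[1:],[12,16]); print(phi,d)
x=b[0]; N=6
for k in range(1,N+1):
    f=k/N; ph=phi+(6-phi)*f; al=45+20*f; dd=d+(9-d)*f
    yz,zl,zc=tcp(ph,al,dd*1e-3,g,off)
    print('%.1f %.0f zlow %.1f zc %.1f off %.4f'%(ph,al,zl*1e3,zc*1e3,off),end=' ')
    movel(toW(x,yz),RB@tool(al,'x'),vel=.015)
    F=fb(4); print('F',F.round(2),'t%.1f'%read_state()['t'])
    if F[1]<-7: off-=.0005
    if F[1]>-1.5: off+=.0003
    if F[1]<-20: break
np.save('fin.npy',[ph,al,dd,off,x])
snap('10',{'scene':(140,110,165,110)})
E
```

```text
12.009871119518598 17.85673069066134
11.0 48 zlow 11.3 zc 26.0 off -0.0035 F [ 0.11 -0.74 -1.75] t26.1
10.0 52 zlow 9.4 zc 23.1 off -0.0032 F [ 0.27 -0.62 -1.59] t26.5
9.0 55 zlow 7.7 zc 20.3 off -0.0029 F [ 0.22 -0.62 -1.92] t26.9
8.0 58 zlow 6.1 zc 17.7 off -0.0026 F [ 0.25 -0.45 -1.55] t27.3
7.0 62 zlow 4.7 zc 15.2 off -0.0023 F [-0.3  -1.17 -2.02] t27.7
6.0 65 zlow 3.5 zc 12.7 off -0.0020 F [-0.79 -3.49 -2.18] t28.1
scene 10 scale 4.606
```

View pics/scene10.png

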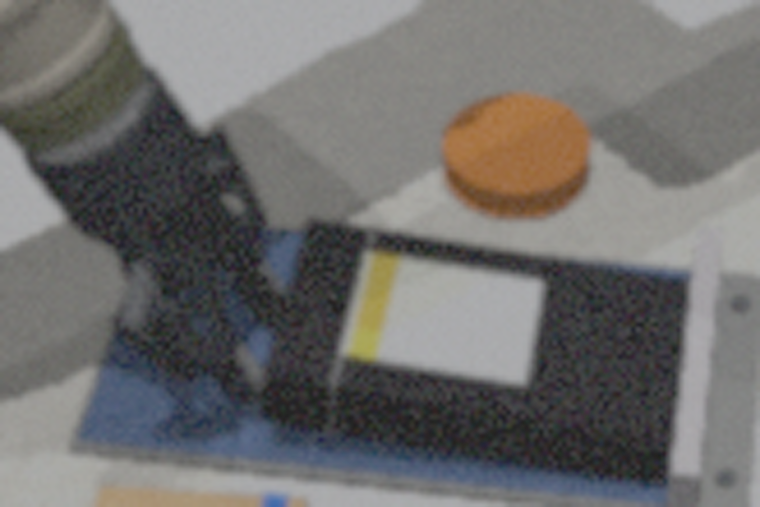

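```bash
python3 - <<'E'
from fin import *
g=read_state()['gripper_width']*.085
phi,al0,d,off,x=np.load('fin.npy'); N=8
for k in range(1,N+1):
    f=k/N; ph=phi+(2.3-phi)*f; al=al0+(78-al0)*f; dd=d+(2-d)*f
    yz,zl,zc=tcp(ph,al,dd*1e-3,g,off)
    print('%.1f %.0f zlow %.1f zc %.1f off %.4f'%(ph,al,zl*1e3,zc*1e3,off),end=' ')
    movel(toW(x,yz),RB@tool(al,'x'),vel=.012)
    F=fb(4); print('F',F.round(2),'t%.1f'%read_state()['t'])
    if F[1]<-6: off-=.0005
    if F[1]>-2: off+=.0004
    if F[1]<-20 or F[2]>3: break
np.save('fin.npy',[ph,al,dd,off,x])
snap('11',{'scene':(140,110,165,110)})
E
```

```text
5.5 67 zlow 3.1 zc 11.8 off -0.0020 F [-1.31 -3.59 -2.6 ] t28.4
5.1 68 zlow 2.8 zc 11.0 off -0.0020 F [-0.67 -4.32 -2.73] t28.8
4.6 70 zlow 2.5 zc 10.1 off -0.0020 F [ 0.66 -0.93 -0.38] t29.1
4.2 72 zlow 2.3 zc 9.3 off -0.0016 F [-0.03  0.73 -0.04] t29.4
3.7 73 zlow 2.1 zc 8.4 off -0.0012 F [ 0.37 -0.35  0.16] t29.7
3.2 75 zlow 1.8 zc 7.6 off -0.0008 F [-0.42  0.03  0.23] t30.0
2.8 76 zlow 1.7 zc 6.8 off -0.0004 F [-0.06 -0.49 -1.04] t30.3
2.3 78 zlow 1.5 zc 6.1 off -0.0000 F [-0.23 -2.19 -1.46] t30.6
scene 11 scale 4.606
```

View pics/scene11.png

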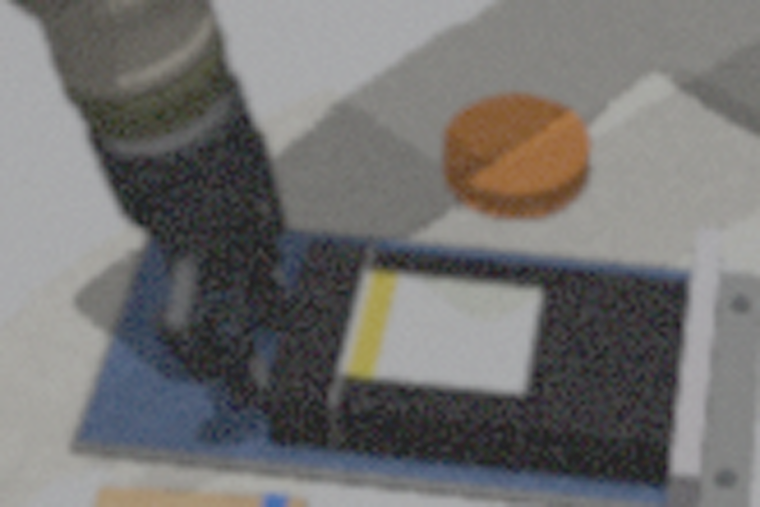

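```bash
python3 - <<'E'
from fin import *
from vis import *
im=load('pics/scene11.npy');px=lambda P:((proj(im,P)[0]-[140,110]+.5)*4.606).round()
for phi in(0,2.3,4.6):
  u,m=case_axes(phi)
  for x in(-.055,.055):
    for s,w in((0,.038),(.2,.038),(.2,0)): print(phi,(x,s,w),px(RB@(np.array([x+.010,.130-.03*np.tan(np.deg2rad(phi)),0])+u*s+m*w)+[BED[0],BED[1],.008]))
E
python3 crop.py pics/scene11.npy 180 145 70 70 pics/s11b.png
```

```text
0 (-0.055, 0, 0.038) [694. 269.]
0 (-0.055, 0.2, 0.038) [311. 230.]
0 (-0.055, 0.2, 0) [316. 281.]
0 (0.055, 0, 0.038) [677. 431.]
0 (0.055, 0.2, 0.038) [266. 387.]
0 (0.055, 0.2, 0) [272. 438.]
2.3 (-0.055, 0, 0.038) [695. 269.]
2.3 (-0.055, 0.2, 0.038) [311. 219.]
2.3 (-0.055, 0.2, 0) [313. 271.]
2.3 (0.055, 0, 0.038) [678. 431.]
2.3 (0.055, 0.2, 0.038) [266. 376.]
2.3 (0.055, 0.2, 0) [269. 427.]
4.6 (-0.055, 0, 0.038) [696. 269.]
4.6 (-0.055, 0.2, 0.038) [311. 208.]
4.6 (-0.055, 0.2, 0) [310. 260.]
4.6 (0.055, 0, 0.038) [679. 431.]
4.6 (0.055, 0.2, 0.038) [266. 365.]
4.6 (0.055, 0.2, 0) [266. 416.]
8.0
```

View pics/s11b.png

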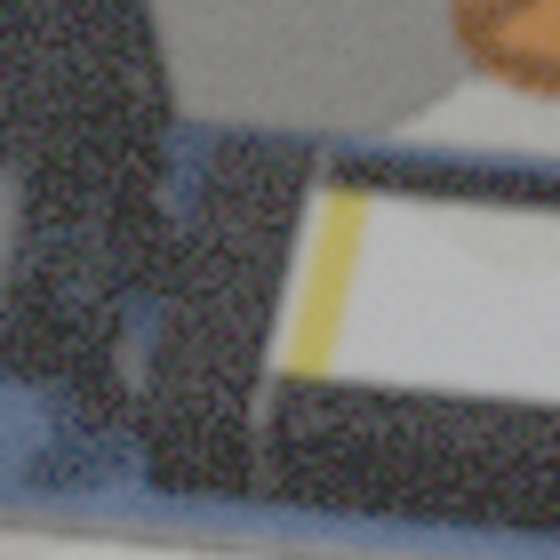

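```bash
python3 - <<'E'
from fin import *
b=bedtcp(); print(b); R=RB@tool(78,'x')
movel(toW(b[0],(b[1]-.02,b[2]+.002)),R,vel=.03); print(fb(4).round(2)); st()
snap('12',{'scene':(140,110,165,110),'top':(205,150,165,120)})
E
```

```text
[ 0.01993455 -0.0810951   0.0092674 ]
[0.07 0.01 0.25]
 t31.59 tcp [ 0.5586 -0.1429  0.0112] F [ 0.42  0.83 -0.04] w 0.560
scene 12 scale 4.606
top 12 scale 4.606
```

View pics/scene12.png

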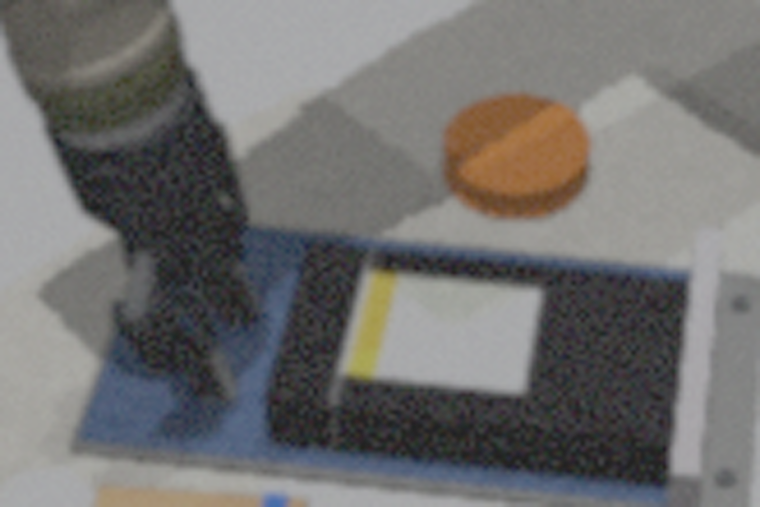

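View pics/top12.png

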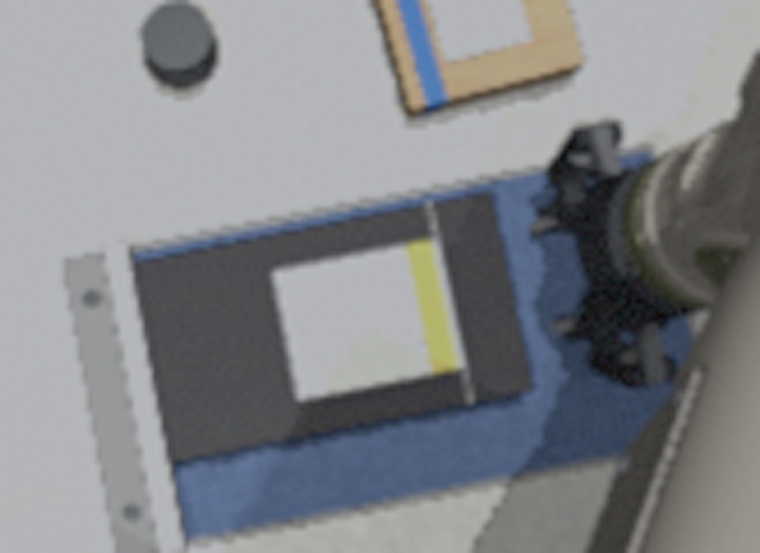

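```bash
python3 - <<'E'
from fin import *
R=RB@tool(90,'x')
movel(toW(.018,(-.108,.030)),R,vel=.05); grip(.75); g=read_state()['gripper_width']*.085
movel(toW(.018,(-.108,.020-axial(g))),R,vel=.05); print('base',fb(6).round(2))
y=-.090; movel(toW(.018,(y,.020-axial(g))),R,vel=.04)
while y<-.072:
    y+=.0015; movel(toW(.018,(y,.020-axial(g))),R,vel=.02); f=fb(4); print(round(y,4),f.round(2))
    if f[1]<-6: break
pause(.3); print(fb(6).round(2)); st()
snap('13',{'top':(205,150,165,120)})
E
```

```text
base [ 0.03  0.09 -0.02]
-0.0885 [-0.02  0.09 -0.35]
-0.087 [-0.19 -0.04  0.04]
-0.0855 [-0.11  0.05  0.24]
-0.084 [ 0.54  0.01 -0.  ]
-0.0825 [ 0.56 -1.45 -0.07]
-0.081 [-1.28 -5.79 -1.35]
-0.0795 [ -2.72 -10.12  -1.75]
[ -2.25 -10.04  -1.51]
 t36.33 tcp [ 0.5531 -0.1254  0.0144] F [ -0.67 -11.    -1.97] w 0.749
top 13 scale 4.606
```

View pics/top13.png

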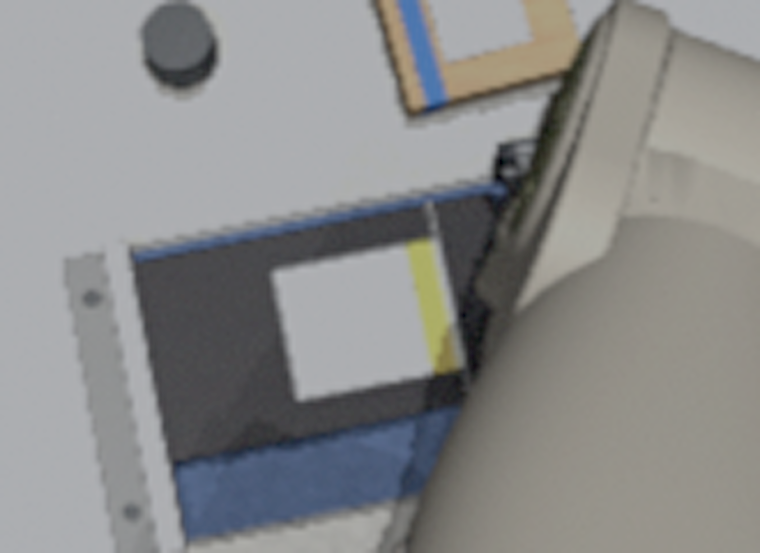

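```bash
python3 - <<'E'
from fin import *
R=RB@tool(90,'x'); b=bedtcp()
movel(toW(b[0],(b[1]-.03,b[2])),R,vel=.04)
movel(toW(b[0],(b[1]-.03,.16)),R,vel=.12)
movel(toW(b[0]-.05,(-.30,.22)),R,vel=.2); st()
pause(.3)
snap('14',{'top':(205,140,165,120),'scene':(140,110,165,120)})
E
```

```text
t39.89 tcp [ 0.5482 -0.3476  0.2196] F [ 0.45  0.51 -0.32] w 0.750
top 14 scale 4.606
scene 14 scale 4.606
```

View pics/top14.png

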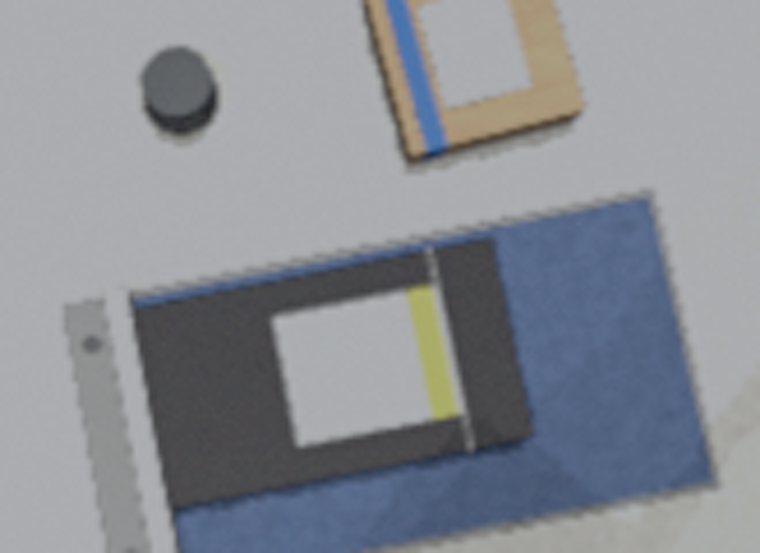

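View pics/scene14.png

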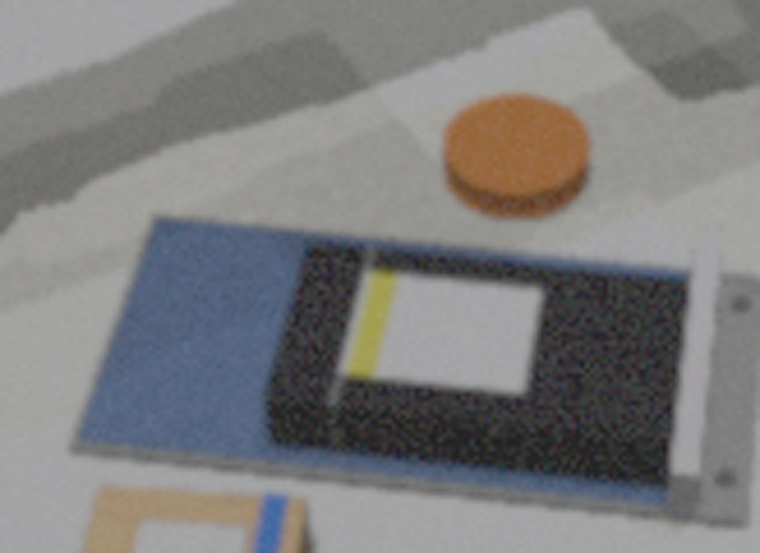

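```bash
python3 - <<'E'
from vis import *
from plan import BED
t=load('pics/top14.npy');T=lambda X,Y:crop2px((X,Y),205,140,4.606)
bed=[(t,T(652,190),(.085,-.17,.008)),(t,T(718,487),(-.085,-.17,.008))]
obs=[(t,T(133,307),(.055,.0,.046)),(t,T(175,508),(-.055,0,.046)),(t,T(494,238),(.055,-.2,.046)),(t,T(531,437),(-.055,-.2,.046))]
q,r=fit(obs,[.5,.08,.2]);print(q,r.round(2).tolist());d=Rz(BED[2]).T@np.array([q[0]-BED[0],q[1]-BED[1],0]);print(d,q[2]-BED[2])
a=load('pics/top0.npy')['color'].astype(int);b=t['color'].astype(int)
s0=load('pics/scene0.npy')['color'].astype(int);s1=load('pics/scene14.npy')['color'].astype(int)
for n,c in {'spool':lambda m:(m[...,0]>1.6*m[...,2])&(m[...,0]>60),}.items():
  for x,y in((a,b),(s0,s1)):
    print(n,[tuple(np.mean(np.nonzero(c(m)),1).round(2)) for m in (x,y)])
def cen(m,y0,y1,x0,x1,th):
    g=m[y0:y1,x0:x1].sum(2)<th; return np.mean(np.nonzero(g),1).round(2),g.sum()
print('loupe',cen(a,140,178,225,265,240),cen(b,140,178,225,265,240))
print('reel',[np.mean(np.nonzero((m[110:178,280:335,0]-m[110:178,280:335,2])>25),1).round(2) for m in(a,b)])
print('spool',[np.mean(np.nonzero((m[260:320,265:320,0]-m[260:320,265:320,2])>40),1).round(2) for m in(a,b)])
E
```

```text
[0.50950265 0.07938969 0.19944874] [[-0.34, 0.0], [-1.32, 0.26], [0.19, -0.4], [1.46, 0.08]]
[0.0169653  0.12675913 0.        ] -0.0054212588569513
spool [(np.float64(233.27), np.float64(287.92)), (np.float64(238.25), np.float64(276.44))]
spool [(np.float64(185.98), np.float64(190.85)), (np.float64(184.79), np.float64(191.92))]
loupe (array([19.63, 18.42]), np.int64(259)) (array([19.72, 18.5 ]), np.int64(254))
reel [array([39.59, 30.44]), array([39.56, 30.41])]
spool [array([28.44, 27.25]), array([28.43, 27.22])]
```

```bash
python3 -c "
from workcell import *
print(read_state()['t']); print(sign_off())"
```

```text
40.2917
the job is handed in; nothing more can be done
None
```

The case is lying flat on the blue felt, label up, with its foot end against the stop. I handed the job in at about 40 s, with the robot clear of everything.

**How it was done:** I straddled the case loosely with the fingers, tipped it past balance, and moved both fingertips under its front face. I then let it down to about 12° of lean and slid the foot to the stop. From there I lowered it the rest of the way and pushed the top end home with the tool vertical.

**What the last checks showed:**
- **Square:** the top camera puts it within about 0.005 rad of the bed.
- **Snug:** the final push rose steadily to about 10 N without the case sliding. The fit put the foot 3 mm short of the stop, but my bed estimate had already shown about 2 mm of error along that direction. I relied on the force.
- **Bystanders:** the reel box, loupe and spool are within 0.1 pixel of where they started in the top view.

**What did not go as planned:** the last part of the lowering was not fully controlled. At a commanded 4–5° the vertical force dropped to zero, so the case left the fingertips earlier than my model said. Judging from the pictures it settled the last few millimetres (somewhere under 10 mm) at its top end on its own. I did not measure how fast it landed.

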